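# Weigh the marble link on the spring hook scale

## Task

Find out how heavy the marble link ornament is before it goes on the wall: take it from the books, hang it on the hook of the spring scale so gently that the hook never drops, springs or jerks, and let go of it. Let it hang free and still for a good second, then ease it off the hook again and set it down gently, upright and in the middle of the dark wooden tray, without disturbing the brass tin and the little cardboard box.

Things in the scene. Friction and masses are not known exactly. Their poses are not given: they have to be found in the camera images.
- link: white marble link (upright ring) 34 mm thick (x), 90 wide (y), 134 tall; origin: centre of the underside, z up; looks the same turned half round. Foot 34 x 90. Opening through along x: 50 wide, from z 20 to 76 mm; its roof at 76 is flat for the middle 14 mm, then slopes down 40 deg to both sides. Top bar z 76 to 92, brass post above. Mass unknown, 0.2 to 0.6 kg
- grip (a point): on the axis of the link's square brass post (20 x 20 mm, from 92 to 134 mm above the link's underside), 118 mm above the underside: a good height for the TCP; axes as link
- books: two books lying in a stack, 190 x 130 mm, 46 mm high, fixed; the link stands on them at the start. Origin: centre of the underside
- scale: white spring scale, fixed. Origin on the table below the hook's seat, z up; the hook points to -x. Base 15 mm high, x -70 to 130, y -60 to 60 mm; column at x 75 to 105, y -35 to 35 mm, top at 235 mm, marks every 10 mm; the hook's carriage with a red index slides in it, its front face at x = 74. Nothing is above the hook
- hook_seat (a point): top of the steel hook bar where a thing should hang; sinks with the hook, 205 mm above the table when empty; axes as scale. The round bar is 10 mm thick, level, along x from the carriage to 32 mm in front (-x) of this point, then turns up: its tip ends 49 mm in front and 14 mm above this point
- hook (a joint): how far the hook has sunk, m: 0 empty, stop at 0.085. Spring 90 N/m (11 mm per newton), lightly damped: 0.2 to 0.6 kg sinks it 22 to 65 mm. Delicate: it must never run faster than 0.15 m/s, nor 0.06 m/s once the link is let go (it must bear the whole weight then, no less, no more), nor go beyond 78 mm, nor be pushed with over 12 N
- tray: dark wooden tray 150 x 150 mm, 14 mm high, walls 5 mm thick, its floor 5 mm above the table, fixed. Origin: centre of the underside
- tin: bystander: brass tin, 48 mm across, 40 mm high; origin: centre of the underside
- hook_box: bystander: little cardboard box 60 x 40 x 28 mm; origin: centre of the underside
Things that resemble listed ones, but are neither listed nor needed, are in the scene too. Of the things that look like the scale, take the one that is farthest to the robot's right at the start. What is shaped like the link but blue is not meant.

How it is judged:
By the outcome, as a careful person would: the job done as asked, in the order asked, and still so for the second after the job is handed in, with the robot touching nothing.
It also fails if it takes over 70 s, if anything falls off the work surface, if the arm or the gripper's body presses on something with over 40 N, if the wrist force passes 120 N, or if a joint passes its speed limit or range.

## Robot

A 7-joint arm with a two-finger parallel gripper is mounted at the origin on the work surface. World frame = base frame: x ahead of the robot, y to its left, z up, the work surface at z = 0. Lengths are in mm, angles in rad, forces in N, time in s.
With the tool pointing down it reaches from about 400 to 875 mm from the base axis. Payload 4.4 kg.
Tool frame: the origin (TCP) lies between the finger pads, 19 mm behind the fingertips; this is the grasp point; z points along the fingers, y is the line along which they close (so a half turn about z gives the same grasp; the last joint's range is limited). The gripper opens to 85 mm and grips with 20 to 120 N. Pads are 22 mm wide; open, the fingers measure 114 mm over their backs; the gripper's body (76 mm by 85 mm) begins 54 mm behind the grasp point. The pads swing forward as they close: fully open they stand 13 mm farther back than shut.
Start: joints at [1.149, 0.628, 0.038, 1.517, -0.027, 0.996, -0.02], TCP at [226.449, -609.294, 250.013] pointing down, gripper open.
Joint ranges: [-3.06, 3.06], [-0.37, 2.12], [-1.25, 1.32], [0.18, 2.47], [-1.1, 4.24], [0.23, 1.98], [-2.94, 2.94]. Speed limits (rad/s): [2.57, 2.57, 3.14, 3.14, 3.14, 3.14, 3.14].

## Interface

Orientations are given as [roll, pitch, yaw] about the fixed x, y, z axes, in that order (R = Rz(yaw) Ry(pitch) Rx(roll)).
In Python, from cell import monitor, viewer, workorder gives the robot as it stands.
- The arm moves only by the tool arm_command, never from a script. Its argument "series" is one flat list of numbers, 5 for each row, row after row: the opening in per cent of the stroke, from 0 (shut) to 100 (fully open), then the shift along the tool's x, y, z in cm, then the turn about the tool's z in degrees. In form: [claw, x, y, z, roll, claw, x, y, z, roll, ...]. A call has exactly 5 rows; each row is the pose to reach, as a shift and turn from the pose commanded when the call began, along the tool's axes at that moment; what a row does not reach only later rows make up. A row lasts 1/12 s, in which the tool goes at most 41.7 mm and 7.16 degrees, less where a joint would pass 70% of its speed; a pose out of reach is approached as far as the arm can. A call with a gripper value outside its range is refused whole. The fingers move at their own pace and stop on an object; the grip force is fixed at half the most. Time passes only in rows, so rows that repeat a pose let the fingers close, or fill a call up. It gives the time, the measured TCP pose, the force, the opening and the grip force at its end, in the units of the state.
- monitor.read_state(): the state, without advancing time (a new reading comes with each control period).
- viewer.get_image(name): name is "scene" or "top" or "wrist"; returns (picture, depth): 420x560x3 uint8, red, green, blue; 420x560 float32, mm along the optical axis (not along the pixel's ray), 0 where there is no reading.
- viewer.camera_model(name): a dict with "mtx" (3x3 intrinsics, pixels), "R" (3x3) and "t" (3): a world point X has camera coordinates R X + t. Camera axes: x right, y down, z forward; pixel columns grow to the right and rows downward; lengths in mm; the calibration is good to about 2 mm. A picture is of the moment at which its call begins: read the wrist's pose just before it. camera_model takes no time and is no camera call; for the wrist camera it gives the pose at the moment of the call.
- workorder.finish_job(): hands the job in; it is judged then, once.
The state is a dict: "clock": time; "qpos": joint angles; "qd": joint speeds; "tau": joint torques, N m; "eef_pos": TCP position; "tool_rot": TCP orientation; "force": force on the tool from outside, world axes, zero at the start; "torque": the same for the moment, N m; "width": finger opening in mm; "gripper_force": force on a finger pad.
Only numpy, scipy, OpenCV 4.12 (cv2) and the standard library are available. Lean on these libraries where they do the work, as an engineer would, in place of code of your own. Each camera call takes 0.05 s, during which the arm holds its last target. There are 200 camera calls.

## Working session

There is one attempt and no reset: what is moved stays moved. The work goes in short steps, Python scripts to look and compute and a tool call to move; the robot and the scene stay as the last step left them, time stands still between calls to the robot, and variables do not carry over. Pictures are saved under pics/ and viewed, at most 10 in all, crops included, and the job is handed in when it is done.

Besides the shell and the picture viewer there is one more tool, called after ">>>" as name(argument=value, ...) on one line, values as JSON. arm_command: Moves the arm, as the interface text tells. Its arguments: {"type":"object","properties":{"series":{"type":"array","items":{"type":"number"}}},"required":["series"]}

```bash
mkdir -p pics; ls; python3 - <<'E'
from cell import monitor, viewer
import cv2,numpy as np
s=monitor.read_state();print(s)
for n in ("scene","top"):
    im,d=viewer.get_image(n);cv2.imwrite(f"pics/{n}0.png",im[:,:,::-1]);np.save(f"{n}0.npy",d);
    c=viewer.camera_model(n);print(n,c);np.savez(f"{n}cam.npz",**c)
E
```

```text
pics
{'clock': 0.0, 'qpos': array([ 1.14922577,  0.62935976,  0.03843791,  1.51833757, -0.02699096,
        0.99629342, -0.01997893]), 'qd': array([-0.00042227,  0.00014662, -0.00043132, -0.00043419, -0.00028041,
        0.00080519,  0.00085869]), 'tau': array([ 6.23915912e-04, -5.63393712e+01,  1.22600421e+00, -1.93445367e+01,
        1.09008720e-02,  1.04713239e-02,  3.32365653e-05]), 'eef_pos': array([ 226.2317977 , -608.74841564,  249.08987968]), 'tool_rot': array([-3.13971273e+00,  3.00548880e-05,  3.55800540e-01]), 'force': array([ 0.59557528, -0.52743308,  0.41448336]), 'torque': array([-0.04096891, -0.02196653,  0.01621955]), 'gripper_force': 0.0, 'width': 85.46291201422046}
scene {'mtx': array([[424.50312935,   0.        , 277.78489461],
       [  0.        , 424.50312935, 206.96969429],
       [  0.        ,   0.        ,   1.        ]]), 'R': array([[-0.3163209 ,  0.94864577, -0.00350505],
       [ 0.66110272,  0.21778836, -0.71799124],
       [-0.68035599, -0.22943283, -0.69604332]]), 't': array([ 205.00075849, -138.25498539, 1578.15731585])}
top {'mtx': array([[517.0158192 ,   0.        , 271.35951004],
       [  0.        , 517.0158192 , 206.70119991],
       [  0.        ,   0.        ,   1.        ]]), 'R': array([[ 0.00744656, -0.99972511, -0.02223184],
       [-0.9947678 , -0.00514064, -0.10203234],
       [ 0.10189   ,  0.02287531, -0.99453263]]), 't': array([ -63.42875563,  403.2619185 , 1463.93128106])}
```

View pics/scene0.png

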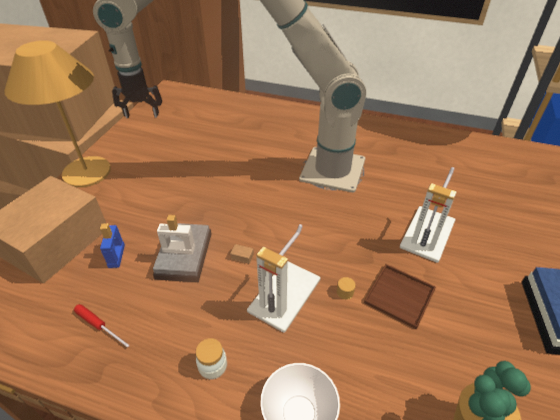

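View pics/top0.png

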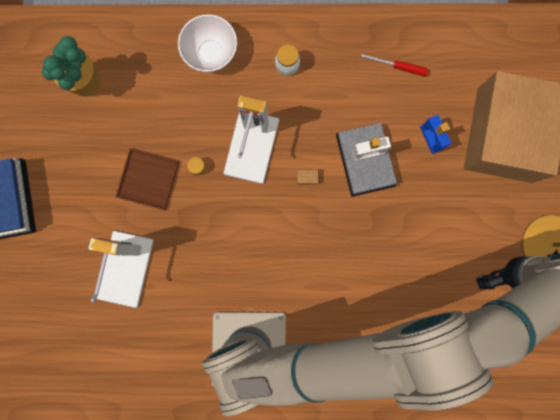

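The candidates in the top picture:
- **Scales:** white scale A is at (250,145), with its orange top at (252,104). White scale B is at (122,270). The robot's right is image right, so A is the one meant.
- **Links:** the white one on the grey books is at (373,147). The blue one at (436,133) is not meant.
- **Other things:** tray (148,178), tin (196,166), box (308,177).

Next I'll confirm this in a crop and measure.

```bash
cat > h.py <<'E'
import numpy as np,cv2
from cell import monitor,viewer
def cloud(d,c):
    K,R,t=c["mtx"],c["R"],c["t"]; v,u=np.indices(d.shape)
    p=np.stack([(u-K[0,2])/K[0,0]*d,(v-K[1,2])/K[1,1]*d,d],-1)
    return (p-t)@R
def rect(P):
    (c,s,a)=cv2.minAreaRect(P[:,:2].astype(np.float32)); return np.round(c,1),np.round(s,1),round(a,1),len(P)
E
python3 - <<'E'
from h import *
c=dict(np.load("topcam.npz"));im=cv2.imread("pics/top0.png");P=cloud(np.load("top0.npy"),c)
hsv=cv2.cvtColor(im,cv2.COLOR_BGR2HSV);H,S,V=[hsv[...,i].astype(int) for i in range(3)]
def sel(u0,u1,v0,v1,m):
    M=np.zeros(m.shape,bool);M[v0:v1,u0:u1]=1;return P[M&m&(P[...,0]!=0)]
z=P[...,2]
print("base",rect(sel(215,290,95,190,(abs(z-15)<5)&(S<60)&(V>120))))
print("coltop",rect(sel(230,285,85,140,(z>225))),)
q=sel(225,285,85,190,(z>195)&(z<228));print("hook",np.round(q[np.argsort(q[:,0])][::8],0).tolist())
print("books",rect(sel(325,410,110,205,(abs(z-46)<6))))
print("linkbar",rect(sel(345,400,125,170,(abs(z-138)<6))), "post",rect(sel(345,400,125,170,z>172)))
for n,b in dict(tray=(110,185,140,215),tin=(184,210,152,180),box=(295,322,166,188)).items():
    q=sel(*b,(z>3) if n=="tray" else z>15);print(n,rect(q),np.median(q[:,2]))
print("table z",np.median(sel(300,330,200,240,z>-50)[:,2]))
s=cv2.imread("pics/scene0.png")
a=cv2.resize(im[90:200,220:410],(760,440),interpolation=cv2.INTER_CUBIC)
b=cv2.resize(s[200:340,140:340],(0,0),fx=3.8,fy=3.8)
cv2.imwrite("pics/c1.png",cv2.resize(s[205:335,145:325],(792,572),interpolation=cv2.INTER_CUBIC))
cs=dict(np.load("scenecam.npz"));P=cloud(np.load("scene0.npy"),cs);z=P[...,2]
hsv=cv2.cvtColor(s,cv2.COLOR_BGR2HSV);S=hsv[...,1];V=hsv[...,2]
print("SCENE base",rect(sel(245,322,255,330,(abs(z-15)<4)&(S<60)&(V>120))),"bar",rect(sel(155,200,210,255,abs(z-138)<5)),"post",rect(sel(155,200,210,255,z>172)))
q=sel(270,305,220,260,(z>190)&(z<235));print(np.round(q[np.argsort(q[:,0])][::8],0).tolist())
for n,b in dict(tray=(360,440,260,330),tin=(335,360,275,302),box=(228,258,242,266)).items():
    q=sel(*b,(z>3) if n=="tray" else z>15);print(n,rect(q),np.median(q[:,2]))
E
```

```text
base (array([ 5.836e+02, -1.000e-01]), array([119.8, 199.7]), 76.8, 1912)
coltop (array([466.4, -67.4]), array([425.3,  72. ]), 16.9, 357)
hook [[508.0, 19.0, 221.0], [514.0, 14.0, 218.0], [520.0, 17.0, 213.0], [527.0, 11.0, 205.0], [531.0, 13.0, 210.0], [537.0, 11.0, 205.0], [542.0, 8.0, 206.0], [547.0, 6.0, 205.0], [553.0, 8.0, 203.0], [557.0, 8.0, 208.0], [563.0, 1.0, 205.0], [568.0, 3.0, 204.0], [572.0, 3.0, 210.0], [579.0, -1.0, 204.0], [583.0, -2.0, 207.0], [588.0, -2.0, 210.0], [593.0, -6.0, 200.0], [597.0, -6.0, 202.0], [604.0, -9.0, 199.0], [608.0, -3.0, 201.0], [615.0, -11.0, 198.0], [619.0, -9.0, 210.0], [621.0, -40.0, 222.0], [622.0, -37.0, 201.0], [622.0, -33.0, 225.0], [623.0, -9.0, 204.0], [625.0, -26.0, 196.0], [627.0, -19.0, 208.0], [628.0, -6.0, 204.0], [629.0, -14.0, 202.0], [630.0, -11.0, 207.0], [632.0, -1.0, 210.0], [633.0, 11.0, 223.0], [634.0, 1.0, 213.0], [635.0, 21.0, 217.0], [643.0, -50.0, 218.0]]
books (array([ 543.9, -332.1]), array([180.6, 126. ]), 13.5, 2048)
linkbar (array([ 558.5, -333. ]), array([30.4, 91.6]), 13.3, 289) post (array([ 414.9, -213.1])
[... 501 characters left out ...]
[[508.0, 14.0, 219.0], [513.0, 18.0, 219.0], [518.0, 11.0, 213.0], [521.0, 12.0, 213.0], [524.0, 13.0, 206.0], [529.0, 4.0, 204.0], [535.0, 11.0, 206.0], [542.0, 6.0, 207.0], [546.0, 10.0, 202.0], [553.0, 4.0, 207.0], [561.0, -2.0, 206.0], [566.0, 5.0, 203.0], [572.0, 2.0, 207.0], [577.0, 3.0, 206.0], [584.0, -2.0, 208.0], [589.0, -5.0, 209.0], [595.0, -1.0, 202.0], [600.0, -7.0, 209.0], [605.0, -11.0, 206.0], [635.0, 19.0, 234.0], [649.0, -15.0, 233.0]]
tray (array([777.2, 301.3]), array([899.9, 229.9]), 1.4, 3546) 6.6211959955654915
tin (array([863. , 163.7]), array([735.6,  47. ]), 1.6, 295) 40.623738334296945
box (array([844.5,  15.1]), array([852.5,  66.9]), 27.4, 299) 29.82940805174133
```

View pics/c1.png

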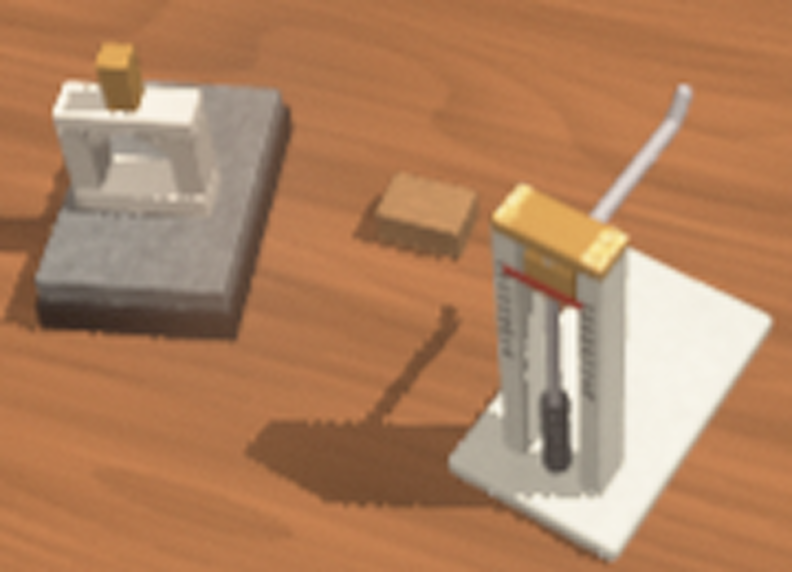

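The crop shows the white link with its brass post at (118,75) on the books, and scale A with its hook tip at (684,95). I'll rerun the noisy fits with an outlier filter.

```bash
python3 - <<'E'
from h import *
B=dict(top=dict(link=(345,400,125,170),tray=(110,190,140,215),tin=(180,212,150,182),box=(292,325,164,190),scaleB=(75,175,220,310)),
 scene=dict(link=(155,200,210,255),tray=(355,445,255,335),tin=(332,362,272,304),box=(225,262,240,268),scaleB=(400,465,160,260)))
Z=dict(link=(165,184),tray=(8,18),tin=(34,44),box=(23,33),scaleB=(200,245))
for n in B:
    c=dict(np.load(n+"cam.npz"));d=np.load(n+"0.npy");P=cloud(d,c);z=P[...,2]
    for k,(u0,u1,v0,v1) in B[n].items():
        m=np.zeros(z.shape,bool);m[v0:v1,u0:u1]=1
        q=P[m&(d>300)&(z>Z[k][0])&(z<Z[k][1])]
        print(n,k,rect(q),"mean",q.mean(0).round(1))
E
```

```text
top link (array([ 558.7, -333.2]), array([20.6, 21.2]), 15.2, 70) mean [ 557.9 -332.3  178. ]
top tray (array([492.7, 296.3]), array([216.3, 234.4]), 0.3, 914) mean [488.4 303.5  11.2]
top tin (array([520.7, 156. ]), array([46. , 45.3]), 2.0, 187) mean [521.4 156.5  39.5]
top box (array([ 492.2, -162.6]), array([41. , 57.4]), 0.0, 257) mean [ 492.1 -162.8   28. ]
top scaleB (array([224.8, 348.6]), array([ 71.6, 156.1]), 86.9, 600) mean [258.7 348.4 223.3]
scene link (array([ 558.3, -335.9]), array([22.1, 22.3]), 3.8, 72) mean [ 560.8 -334.5  177.2]
scene tray (array([462.8, 304.2]), array([156.9, 332. ]), 78.8, 1174) mean [477.4 304.4  11.2]
scene tin (array([520.2, 155. ]), array([46.1, 48.8]), 51.4, 195) mean [522.3 154.4  40.9]
scene box (array([ 491. , -166.2]), array([61.3, 43.4]), 88.6, 223) mean [ 493.7 -166.2   29.6]
scene scaleB (array([225.5, 355.2]), array([ 69.8, 155. ]), 78.2, 546) mean [274.9 345.4 222.6]
```

>>> arm_command(series=[100, 2, -0.7, 0, 0, 100, 5, -1.7, 0, 0, 100, 8, -2.8, 0, 0, 100, 11, -3.8, 0, 0, 100, 14, -4.9, 0, 0])

```text
clock: 0.52
eef_pos: [341.4, -513.5, 249.5]
tool_rot: [-3.141, 0.0, 0.355]
force: [-0.0, -0.2, 0.1]
width: 85.5
gripper_force: 0.0
```

>>> arm_command(series=[100, 3, -1, 0, 0, 100, 6, -2.1, 0, 0, 100, 9, -3.1, 0, 0, 100, 12, -4.2, 0, 0, 100, 15, -5.2, 0, 0])

```text
clock: 0.93
eef_pos: [463.9, -412.1, 249.7]
tool_rot: [-3.141, 0.0, 0.356]
force: [1.2, -0.1, -0.3]
width: 85.2
gripper_force: 0.0
```

>>> arm_command(series=[100, 3, -1, 0, 2, 100, 6, -2.1, 0, 4, 100, 9, -3.1, 0, 6, 100, 11, -3.9, 0, 7, 100, 11.7, -4.1, 0, 7])

```text
clock: 1.35
eef_pos: [562.0, -329.5, 249.3]
tool_rot: [-3.139, -0.002, 0.24]
force: [0.5, 0.6, -0.3]
width: 85.4
gripper_force: 0.0
```

```bash
python3 - <<'E'
from h import *
F=[]
for i in range(6):
    im,d=viewer.get_image("wrist");s=monitor.read_state();F.append(s["force"])
c=viewer.camera_model("wrist");cv2.imwrite("pics/w1.png",im[:,:,::-1]);np.save("w1.npy",d)
print(s["clock"],s["eef_pos"],s["tool_rot"],s["qpos"].round(2),np.mean(F,0),np.std(F,0))
P=cloud(d,c);z=P[...,2];r=np.hypot(P[...,0]-558,P[...,1]+334)<70
for a,b in((128,148),(170,190)):
    print(rect(P[(d>50)&(z>a)&(z<b)&r]))
# tray by colour from top and scene at z=14
for n,b in dict(top=(100,195,135,220),scene=(350,450,255,340)).items():
    c=dict(np.load(n+"cam.npz"));im=cv2.imread(f"pics/{n}0.png");V=im.max(2)
    m=np.zeros(V.shape,np.uint8);m[b[2]:b[3],b[0]:b[1]]=V[b[2]:b[3],b[0]:b[1]]<95
    k,l,st,_=cv2.connectedComponentsWithStats(m);i=1+st[1:,4].argmax();v,u=np.where(l==i)
    ray=np.stack([u,v,1+0*u],1)@np.linalg.inv(c["mtx"]).T@c["R"];C=-c["R"].T@c["t"]
    q=C+ray*((10-C[2])/ray[:,2])[:,None];print(n,"tray",rect(q))
E
```

```text
1.65 [ 556.52787814 -336.69905346  249.99719615] [3.14081710e+00 1.53931414e-03 2.30409314e-01] [ 0.46  0.63  0.07  1.52 -0.05  1.   -0.8 ] [ 0.04808404 -0.14178918  0.23213441] [0.81467061 0.75018911 0.61714874]
(array([ 560.2, -335.3]), array([29.6, 90. ]), 12.9, 3969)
(array([ 559.9, -335.1]), array([20.1, 19.6]), 12.9, 1064)
top tray (array([483.3, 301. ]), array([151.8, 143.3]), 75.5, 342)
scene tray (array([456.7, 342.8]), array([194.9,  99.8]), 31.4, 212)
```

View pics/w1.png

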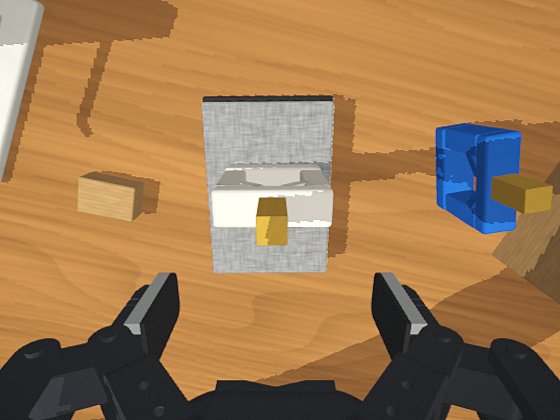

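```bash
cat >> h.py <<'E'
def rd(n=8):
    L=[]
    for i in range(n):
        im,d=viewer.get_image("wrist");L.append((monitor.read_state(),viewer.camera_model("wrist"),d,im))
    E=np.array([np.r_[l[0]["eef_pos"],l[0]["tool_rot"][2]*57.2958,l[0]["force"],l[0]["tau"][1:6]] for l in L])
    print(L[-1][0]["clock"],"eef,yaw,F,tau",E.mean(0).round(2),"std",E.std(0).round(2));return L,E.mean(0)
E
python3 - <<'E'
from h import *
L,E=rd(8)
for s,c,d,im in L[:4]:
    C=-c["R"].T@c["t"];P=cloud(d,c);z=P[...,2];r=np.hypot(P[...,0]-558,P[...,1]+334)<70
    q=rect(P[(d>50)&(z>170)&(z<190)&r]);print(C.round(1),c["R"][2].round(2),s["eef_pos"].round(1),q, C-s["eef_pos"])
E
```

```text
2.05 eef,yaw,F,tau [ 5.5765e+02 -3.3547e+02  2.5014e+02  1.3290e+01  2.4000e-01  1.6000e-01
 -2.1000e-01 -5.6320e+01  1.7200e+00 -1.9350e+01  2.0000e-02  0.0000e+00] std [0.54 0.64 0.03 0.06 0.39 0.19 0.47 0.07 0.07 0.01 0.01 0.  ]
[ 636.7 -319.   373.2] [-0.31 -0.07 -0.95] [ 556.7 -336.5  250.1] (array([ 560.2, -334.8]), array([20.2, 19.7]), 13.2, 1069) [ 79.96366702  17.57924272 123.07026845]
[ 637.  -318.6  373.3] [-0.31 -0.07 -0.95] [ 557.  -336.2  250.2] (array([ 559.8, -334.9]), array([20.9, 20. ]), 12.9, 1085) [ 79.91875442  17.58620723 123.10989773]
[ 637.2 -318.3  373.3] [-0.31 -0.07 -0.95] [ 557.3 -335.8  250.2] (array([ 560.1, -334.9]), array([20.3, 19.7]), 13.2, 1074) [ 79.88672344  17.56389659 123.15104086]
[ 637.5 -317.9  373.3] [-0.31 -0.07 -0.95] [ 557.6 -335.5  250.2] (array([ 559.8, -334.8]), array([20.5, 19.6]), 13.3, 1077) [ 79.84720924  17.60103214 123.17024975]
```

The wrist picture shows the link's brass post at (271,222), centred between the fingers. The blue link is at (490,180) and the box at (110,195). I'm going down and gripping.

>>> arm_command(series=[100, 0.1, 0, 1.5, 0, 100, 0.1, 0, 3, 0, 100, 0.1, 0, 4.5, 0, 100, 0.1, 0, 6, 0, 100, 0.1, 0, 7, 0])

```text
clock: 2.47
eef_pos: [558.9, -333.8, 178.5]
tool_rot: [-3.14, 0.001, 0.234]
force: [-0.6, 1.0, -1.2]
width: 85.4
gripper_force: 0.0
```

>>> arm_command(series=[100, 0, 0, 0.8, 0, 100, 0, 0, 1.4, 0, 100, 0, 0, 1.6, 0, 100, 0, 0, 1.6, 0, 100, 0, 0, 1.6, 0])

```text
clock: 2.88
eef_pos: [559.8, -334.4, 164.6]
tool_rot: [3.141, -0.001, 0.234]
force: [0.6, -0.1, 0.3]
width: 85.4
gripper_force: 0.0
```

```bash
python3 - <<'E'
from h import *
L,E=rd(8)
cv2.imwrite("pics/w2.png",L[-1][3][:,:,::-1])
E
```

```text
3.2833 eef,yaw,F,tau [ 5.5976e+02 -3.3437e+02  1.6459e+02  1.3380e+01 -2.6000e-01  1.2000e-01
  4.2000e-01 -5.8480e+01  1.7500e+00 -1.6900e+01  1.0000e-02 -0.0000e+00] std [0.13 0.1  0.19 0.   0.48 0.4  0.6  0.16 0.01 0.05 0.   0.  ]
```

View pics/w2.png

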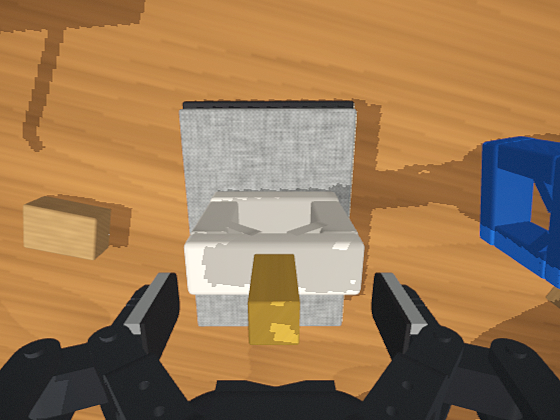

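The post at (274,300) is centred between the pads. Closing.

>>> arm_command(series=[0, 0, 0, 0, 0, 0, 0, 0, 0, 0, 0, 0, 0, 0, 0, 0, 0, 0, 0, 0, 0, 0, 0, 0, 0])

```text
clock: 3.7
eef_pos: [559.5, -334.2, 164.0]
tool_rot: [-3.142, -0.0, 0.234]
force: [-0.2, 0.3, 0.5]
width: 25.7
gripper_force: 0.0
```

>>> arm_command(series=[0, 0, 0, 0, 0, 0, 0, 0, 0, 0, 0, 0, 0, 0, 0, 0, 0, 0, 0, 0, 0, 0, 0, 0, 0])

```text
clock: 4.12
eef_pos: [559.5, -334.0, 164.1]
tool_rot: [-3.141, -0.0, 0.234]
force: [-0.4, 1.0, 0.2]
width: 19.7
gripper_force: 58.9
```

>>> arm_command(series=[0, 0, 0, 0, 0, 0, 0, 0, 0, 0, 0, 0, 0, -0.1, 0, 0, 0, 0, -0.3, 0, 0, 0, 0, -0.5, 0])

```text
clock: 4.53
eef_pos: [559.1, -334.4, 168.7]
tool_rot: [-3.142, 0.001, 0.233]
force: [-1.4, 0.0, -1.7]
width: 19.7
gripper_force: 58.6
```

>>> arm_command(series=[0, 0, 0, -1.5, 0, 0, 0, 0, -4, 0, 0, 0, 0, -7, 0, 0, 0, 0, -9.5, 0, 0, 0, 0, -11, 0])

```text
clock: 4.95
eef_pos: [560.3, -335.2, 282.3]
tool_rot: [3.138, -0.003, 0.233]
force: [0.6, 0.3, -2.6]
width: 19.1
gripper_force: 58.9
```

>>> arm_command(series=[0, 0, -1, 0, 0, 0, -0.2, -3, 0, 0, 0, -0.4, -6, 0, 0, 0, -0.6, -9, 0, 0, 0, -0.9, -12, 0, 0])

```text
clock: 5.37
eef_pos: [521.4, -217.3, 277.5]
tool_rot: [-3.14, 0.002, 0.234]
force: [0.1, 0.5, -1.5]
width: 19.5
gripper_force: 58.9
```

>>> arm_command(series=[0, -0.2, -3, 0, 3, 0, -0.4, -6, 0, 8, 0, -0.6, -9, 0, 14, 0, -0.9, -12, 0, 20, 0, -1.1, -15, 0, 26])

```text
clock: 5.78
eef_pos: [475.4, -74.3, 277.8]
tool_rot: [3.142, 0.002, -0.225]
force: [0.6, 0.8, -2.5]
width: 19.4
gripper_force: 59.0
```

```bash
python3 - <<'E'
from h import *
L,E=rd(6)
E
```

```text
6.0833 eef,yaw,F,tau [ 4.7580e+02 -7.2820e+01  2.7808e+02 -1.2480e+01 -4.8000e-01  5.8000e-01
 -2.0100e+00 -4.0000e+01  2.6400e+00 -1.8130e+01  1.9000e-01 -1.3000e-01] std [1.37 3.61 0.41 0.19 1.32 2.75 0.3  0.47 3.07 1.4  0.74 0.53]
```

>>> arm_command(series=[0, -0.9, -1.6, 0, 0.3, 0, -2.2, -3.8, 0, 0.6, 0, -3.7, -6.4, 0, 0.9, 0, -4.9, -8.6, 0, 0.9, 0, -5.5, -9.6, 0, 0.9])

```text
clock: 6.5
eef_pos: [444.0, 31.5, 278.7]
tool_rot: [-3.141, 0.001, -0.234]
force: [-0.8, 0.2, -3.0]
width: 19.1
gripper_force: 59.5
```

>>> arm_command(series=[0, 0, 0, 0, 0, 0, 0, 0, 0, 0, 0, 0, 0, 0, 0, 0, 0, 0, 0, 0, 0, 0, 0, 0, 0])

```text
clock: 6.92
eef_pos: [445.2, 28.2, 279.0]
tool_rot: [3.141, -0.0, -0.238]
force: [0.1, -0.8, -2.8]
width: 19.3
gripper_force: 59.5
```

```bash
python3 - <<'E'
from h import *
L,E=rd(16)
s,c,d,im=L[-1]
cv2.imwrite("pics/w3.png",im[:,:,::-1]);np.save("w3.npy",d);np.savez("w3cam.npz",**c)
P=cloud(d,c);z=P[...,2]
# hook points in scale frame guess
o=np.array([554.7,6.0]);a=np.deg2rad(-13.4);R=np.array([[np.cos(a),np.sin(a)],[-np.sin(a),np.cos(a)]])
q=(P[...,:2]-o)@R.T
m=(d>50)&(z>190)&(z<230)&(abs(q[...,1])<20)&(q[...,0]>-60)&(q[...,0]<72)
for x0 in range(-60,70,10):
    k=m&(q[...,0]>=x0)&(q[...,0]<x0+10)
    if k.sum()>3: print(x0,k.sum(),"y",np.percentile(q[...,1][k],[5,50,95]).round(1),"ztop",np.percentile(z[k],95).round(1))
k=(d>50)&(abs(z-15)<4)&(q[...,0]>-80)&(q[...,0]<140)&(abs(q[...,1])<75);print("base",rect(P[k]))
E
```

```text
7.7167 eef,yaw,F,tau [ 4.4487e+02  2.9330e+01  2.7902e+02 -1.3540e+01  1.9000e-01 -7.0000e-02
 -1.8800e+00 -3.6030e+01  1.3300e+00 -1.7430e+01  1.0000e-02  0.0000e+00] std [0.08 0.35 0.03 0.04 0.42 0.51 0.49 0.01 0.02 0.   0.   0.  ]
-50 232 y [-5.5 -1.2  3.1] ztop 218.6
-40 341 y [-5.6 -1.2  3.2] ztop 216.4
-30 322 y [-5.6 -1.2  3.3] ztop 205.2
-20 340 y [-5.6 -1.2  3.2] ztop 204.9
-10 384 y [-5.6 -1.3  3.5] ztop 205.0
0 403 y [-6.1 -1.3  3.4] ztop 205.0
10 335 y [-6.1 -1.4  3.3] ztop 205.1
base (array([552.2,   5.1]), array([119.7, 132.5]), 76.6, 12390)
```

View pics/w3.png

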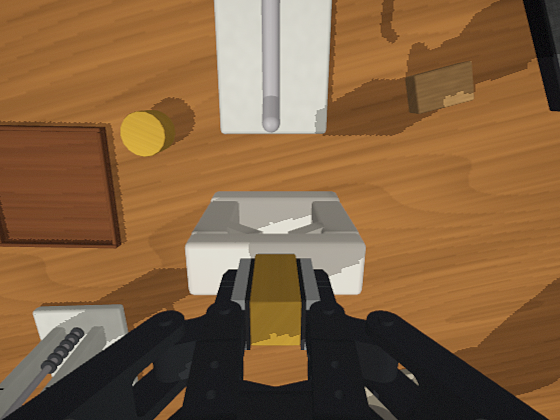

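The picture shows the hook tip at (271,125) in line with the link's opening at (275,215). The tin is at (147,133) and the tray at (50,185). I'm threading the link onto the hook.

>>> arm_command(series=[0, 0.4, -0.05, 0, 0, 0, 1.4, -0.1, 0, 0, 0, 2.8, -0.15, 0, 0, 0, 4.4, -0.2, 0, 0, 0, 6, -0.2, 0, 0])

```text
clock: 8.13
eef_pos: [505.3, 17.3, 279.1]
tool_rot: [-3.141, -0.001, -0.236]
force: [1.0, -0.6, -1.5]
width: 19.3
gripper_force: 59.4
```

>>> arm_command(series=[0, 1.6, 0, 0, 0, 0, 3, 0, 0, 0, 0, 4.2, 0, 0, 0, 0, 4.9, 0, 0, 0, 0, 5.2, 0, 0, 0])

```text
clock: 8.55
eef_pos: [555.7, 4.7, 278.7]
tool_rot: [3.141, -0.001, -0.236]
force: [0.3, 0.2, -2.5]
width: 19.2
gripper_force: 59.4
```

```bash
python3 - <<'E'
from h import *
L,E=rd(14)
o=np.array([554.7,6.0]);a=np.deg2rad(-13.4);R=np.array([[np.cos(a),np.sin(a)],[-np.sin(a),np.cos(a)]])
print("TCP in scale",R@(E[:2]-o))
s,c,d,im=L[-1];P=cloud(d,c);z=P[...,2];q=(P[...,:2]-o)@R.T
m=(d>50)&(z>190)&(z<230)&(abs(q[...,1])<20)
for x0 in range(-60,72,10):
    k=m&(q[...,0]>=x0)&(q[...,0]<x0+10)
    if k.sum()>20: print(x0,k.sum(),"y",np.percentile(q[...,1][k],[5,50,95]).round(1),"ztop",np.percentile(z[k],95).round(1))
cv2.imwrite("pics/w4.png",im[:,:,::-1])
E
```

```text
9.25 eef,yaw,F,tau [ 5.5399e+02  5.3900e+00  2.7902e+02 -1.3510e+01 -4.0000e-02 -1.0000e-01
 -2.0000e+00 -4.7000e+01  2.1300e+00 -1.9140e+01  1.0000e-02  0.0000e+00] std [0.45 0.18 0.19 0.01 0.52 0.48 0.42 0.19 0.05 0.19 0.01 0.06]
TCP in scale [-0.55278897 -0.75700349]
0 231 y [-5.9 -1.4  3.7] ztop 204.8
10 276 y [-5.9 -0.8 17.7] ztop 229.1
20 247 y [-5.8 -1.5  3.5] ztop 204.6
30 258 y [-5.8 -0.9  3.4] ztop 204.6
40 266 y [-5.7 -1.2  3.2] ztop 204.8
50 274 y [-5.7 -1.5  3.2] ztop 204.6
60 296 y [-5.6 -1.   3.1] ztop 204.8
70 233 y [-12.7   0.1  16.4] ztop 204.6
```

View pics/w4.png

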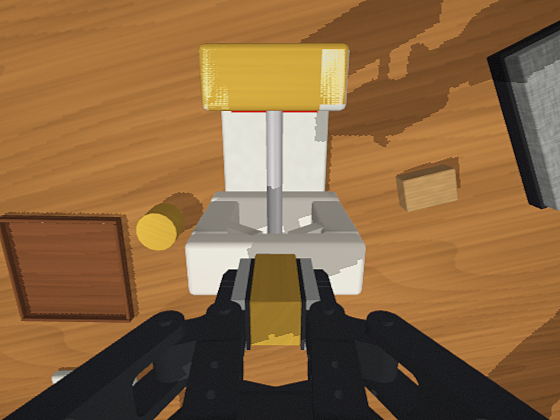

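The hook bar at (274,180) runs centrally through the opening. Lowering.

>>> arm_command(series=[0, 0, 0.05, 0.3, 0, 0, 0, 0.05, 0.9, 0, 0, 0, 0.05, 1.6, 0, 0, 0, 0.05, 2.2, 0, 0, 0, 0.05, 2.5, 0])

```text
clock: 9.67
eef_pos: [553.3, 4.8, 252.6]
tool_rot: [3.141, 0.002, -0.236]
force: [-0.7, -0.0, -1.8]
width: 18.8
gripper_force: 59.5
```

>>> arm_command(series=[0, 0, 0, 0.2, 0, 0, 0, 0, 0.4, 0, 0, 0, 0, 0.6, 0, 0, 0, 0, 0.8, 0, 0, 0, 0, 1, 0])

```text
clock: 10.08
eef_pos: [554.3, 4.8, 244.1]
tool_rot: [-3.141, -0.001, -0.236]
force: [0.6, 0.4, -0.7]
width: 19.0
gripper_force: 59.5
```

>>> arm_command(series=[0, 0, 0, 0.2, 0, 0, 0, 0, 0.4, 0, 0, 0, 0, 0.6, 0, 0, 0, 0, 0.8, 0, 0, 0, 0, 1, 0])

```text
clock: 10.5
eef_pos: [554.2, 4.9, 234.0]
tool_rot: [-3.141, -0.0, -0.236]
force: [-0.0, -0.4, -0.9]
width: 19.2
gripper_force: 59.5
```

```bash
cat >> h.py <<'E'
def hang(n=16):
    L,E=rd(n);o=np.array([554.7,6.0]);a=np.deg2rad(-13.4);R=np.array([[np.cos(a),np.sin(a)],[-np.sin(a),np.cos(a)]])
    Z=[]
    for s,c,d,im in L[-5:]:
        P=cloud(d,c);z=P[...,2];q=(P[...,:2]-o)@R.T
        k=(d>50)&(z>120)&(z<230)&(abs(q[...,1]+1.2)<2.5)&(q[...,0]>30)&(q[...,0]<65);Z.append(np.median(z[k]))
    print("scale frame",(R@(E[:2]-o)).round(2),"bar top z",np.round(Z,2),"roof by TCP",E[2]-42)
    return L,E
E
python3 -c "
from h import *
hang()"
```

```text
11.3 eef,yaw,F,tau [ 5.5414e+02  4.8200e+00  2.3405e+02 -1.3520e+01  9.0000e-02  2.0000e-02
 -7.7000e-01 -4.7870e+01  2.1300e+00 -1.6970e+01 -0.0000e+00  1.0000e-01] std [0.02 0.02 0.14 0.   0.38 0.52 0.46 0.24 0.02 0.05 0.   0.05]
scale frame [-0.27 -1.28] bar top z [191.17 191.14 191.13 191.1  191.13] roof by TCP 192.05306197746683
```

>>> arm_command(series=[0, 0, 0, 0.2, 0, 0, 0, 0, 0.4, 0, 0, 0, 0, 0.6, 0, 0, 0, 0, 0.8, 0, 0, 0, 0, 0.9, 0])

```text
clock: 11.72
eef_pos: [554.2, 4.8, 224.7]
tool_rot: [-3.142, -0.0, -0.236]
force: [0.1, 0.1, -0.3]
width: 19.3
gripper_force: 59.6
```

```bash
python3 -c "
from h import *
hang(30)"
```

```text
13.2167 eef,yaw,F,tau [ 5.5413e+02  4.8300e+00  2.2505e+02 -1.3520e+01  6.9000e-01 -5.0000e-02
 -3.0000e-02 -4.7630e+01  2.1100e+00 -1.6140e+01  0.0000e+00  2.5000e-01] std [0.01 0.02 0.09 0.   0.41 0.54 0.5  0.08 0.   0.09 0.   0.06]
scale frame [-0.28 -1.27] bar top z [182.07 182.12 182.14 182.12 182.16] roof by TCP 183.04562134185204
```

>>> arm_command(series=[0, -0.02, 0, 0.02, 0, 0, -0.04, 0, 0.04, 0, 0, -0.06, 0, 0.06, 0, 0, -0.06, 0, 0.06, 0, 0, -0.06, 0, 0.06, 0])

```text
clock: 13.63
eef_pos: [553.5, 4.9, 224.5]
tool_rot: [3.142, -0.0, -0.236]
force: [2.1, -0.2, -0.2]
width: 19.3
gripper_force: 59.6
```

```bash
python3 -c "
from h import *
hang(16)"
```

```text
14.4333 eef,yaw,F,tau [ 5.5350e+02  4.9400e+00  2.2444e+02 -1.3520e+01  1.4500e+00 -4.3000e-01
 -1.5000e-01 -4.7470e+01  1.9100e+00 -1.5660e+01 -8.0000e-02  5.1000e-01] std [0.03 0.02 0.01 0.   0.61 0.55 0.56 0.01 0.02 0.02 0.01 0.01]
scale frame [-0.92 -1.31] bar top z [181.49 181.53 181.47 181.52 181.49] roof by TCP 182.43726240444246
```

>>> arm_command(series=[0, 0.03, 0, 0, 0, 0, 0.06, 0, 0, 0, 0, 0.09, 0, 0, 0, 0, 0.12, 0, 0, 0, 0, 0.12, 0, 0, 0])

```text
clock: 14.85
eef_pos: [553.7, 4.9, 224.1]
tool_rot: [3.141, 0.002, -0.236]
force: [-1.3, -0.7, 0.6]
width: 19.0
gripper_force: 59.6
```

```bash
python3 -c "
from h import *
hang(24)"
```

```text
16.05 eef,yaw,F,tau [ 5.5450e+02  4.7200e+00  2.2437e+02 -1.3510e+01 -1.3100e+00 -3.0000e-02
  1.0000e-01 -4.7980e+01  2.3700e+00 -1.7390e+01  8.0000e-02 -5.0000e-01] std [0.23 0.05 0.09 0.   0.35 0.49 0.37 0.01 0.01 0.04 0.   0.02]
scale frame [ 0.1  -1.29] bar top z [181.53 181.51 181.52 181.57 181.45] roof by TCP 182.37100828079284
```

>>> arm_command(series=[0, -0.02, 0, 0, 0, 0, -0.04, 0, 0, 0, 0, -0.05, 0, 0, 0, 0, -0.05, 0, 0, 0, 0, -0.05, 0, 0, 0])

```text
clock: 16.47
eef_pos: [554.6, 4.7, 224.6]
tool_rot: [-3.141, -0.001, -0.236]
force: [0.0, -0.2, 0.7]
width: 19.3
gripper_force: 59.6
```

```bash
python3 -c "
from h import *
hang(16)"
```

```text
17.2667 eef,yaw,F,tau [ 5.5450e+02  4.7300e+00  2.2454e+02 -1.3520e+01  8.2000e-01 -3.9000e-01
 -6.0000e-02 -4.7610e+01  1.9600e+00 -1.5970e+01 -7.0000e-02  3.4000e-01] std [0.06 0.03 0.02 0.   0.66 0.59 0.42 0.06 0.07 0.25 0.02 0.15]
scale frame [ 0.1  -1.28] bar top z [181.63 181.6  181.59 181.56 181.55] roof by TCP 182.54470067675726
```

>>> arm_command(series=[0, 0.01, 0, 0, 0, 0, 0.02, 0, 0, 0, 0, 0.02, 0, 0, 0, 0, 0.02, 0, 0, 0, 0, 0.02, 0, 0, 0])

```text
clock: 17.68
eef_pos: [554.3, 4.8, 224.4]
tool_rot: [-3.142, 0.0, -0.236]
force: [1.3, -0.2, 0.1]
width: 19.1
gripper_force: 59.6
```

```bash
python3 -c "
from h import *
hang(20)"
```

```text
18.6833 eef,yaw,F,tau [ 5.5434e+02  4.7800e+00  2.2442e+02 -1.3510e+01  1.0900e+00 -1.5000e-01
 -1.2000e-01 -4.7600e+01  2.0300e+00 -1.5840e+01 -3.0000e-02  4.2000e-01] std [0.01 0.01 0.01 0.   0.5  0.5  0.4  0.   0.03 0.02 0.01 0.01]
scale frame [-0.07 -1.27] bar top z [181.56 181.48 181.48 181.49 181.48] roof by TCP 182.4233310436191
```

>>> arm_command(series=[0, 0.01, 0, 0, 0, 0, 0.02, 0, 0, 0, 0, 0.03, 0, 0, 0, 0, 0.03, 0, 0, 0, 0, 0.03, 0, 0, 0])

```text
clock: 19.1
eef_pos: [554.4, 4.7, 224.3]
tool_rot: [3.142, 0.001, -0.236]
force: [-0.3, -0.4, -0.0]
width: 18.8
gripper_force: 59.6
```

```bash
python3 -c "
from h import *
hang(16)"
```

```text
19.9 eef,yaw,F,tau [ 5.5442e+02  4.7400e+00  2.2435e+02 -1.3510e+01 -6.4000e-01  4.0000e-01
  9.0000e-02 -4.7820e+01  2.3700e+00 -1.6720e+01  1.0000e-01 -1.1000e-01] std [0.02 0.02 0.02 0.   0.8  0.46 0.41 0.04 0.06 0.18 0.02 0.11]
scale frame [ 0.02 -1.29] bar top z [181.4  181.41 181.42 181.47 181.44] roof by TCP 182.35371459966646
```

The forces are balanced: the hook has sunk 23.3 mm (about 2.1 N) and the wrist carries about 0 N. Releasing.

>>> arm_command(series=[40, 0, 0, 0, 0, 40, 0, 0, 0, 0, 60, 0, 0, 0, 0, 80, 0, 0, 0, 0, 100, 0, 0, 0, 0])

```text
clock: 20.32
eef_pos: [554.7, 4.6, 224.5]
tool_rot: [3.142, -0.0, -0.236]
force: [0.1, 0.3, 0.1]
width: 69.0
gripper_force: 0.0
```

```bash
python3 - <<'E'
from h import *
L,E=hang(8)
cv2.imwrite("pics/w5.png",L[-1][3][:,:,::-1])
s,c,d,im=L[-1];P=cloud(d,c);z=P[...,2];q=np.hypot(P[...,0]-554.5,P[...,1]-4.7)<70
print("post top",rect(P[(d>50)&(z>232)&(z<246)&q&(np.hypot(P[...,0]-554.5,P[...,1]-4.7)<22)]))
E
```

```text
Traceback (most recent call last):
  File "h.py", line 16, in hang
    L,E=rd(n);o=np.array([554.7,6.0]);a=np.deg2rad(-13.4);R=np.array([[np.cos(a),np.sin(a)],[-np.sin(a),np.cos(a)]])
        ~~^^^
  File "h.py", line 12, in rd
    im,d=viewer.get_image("wrist");L.append((monitor.read_state(),viewer.camera_model("wrist"),d,im))
         ~~~~~~~~~~~~~~~~^^^^^^^^^
ValueError: 200 camera calls are used up
```

I've used all 200 camera calls, so from here I work from the saved pictures and the known poses. I'll let the link hang with the fingers wide open, and get the tray's pose from the saved depth meanwhile.

>>> arm_command(series=[100, 0, 0, 0, 0, 100, 0, 0, 0, 0, 100, 0, 0, 0, 0, 100, 0, 0, 0, 0, 100, 0, 0, 0, 0])

```text
clock: 20.83
eef_pos: [554.6, 4.7, 224.4]
tool_rot: [-3.142, -0.0, -0.236]
force: [0.3, 0.2, -0.2]
width: 85.3
gripper_force: 0.0
```

>>> arm_command(series=[100, 0, 0, 0, 0, 100, 0, 0, 0, 0, 100, 0, 0, 0, 0, 100, 0, 0, 0, 0, 100, 0, 0, 0, 0])

```text
clock: 21.25
eef_pos: [554.7, 4.7, 224.4]
tool_rot: [-3.142, -0.0, -0.236]
force: [0.4, -0.3, -0.5]
width: 85.2
gripper_force: 0.0
```

>>> arm_command(series=[100, 0, 0, 0, 0, 100, 0, 0, 0, 0, 100, 0, 0, 0, 0, 100, 0, 0, 0, 0, 100, 0, 0, 0, 0])

```text
clock: 21.67
eef_pos: [554.7, 4.7, 224.4]
tool_rot: [-3.142, -0.0, -0.236]
force: [-0.4, 1.2, 0.3]
width: 85.7
gripper_force: 0.0
```

>>> arm_command(series=[100, 0, 0, 0, 0, 100, 0, 0, 0, 0, 100, 0, 0, 0, 0, 100, 0, 0, 0, 0, 100, 0, 0, 0, 0])

```text
clock: 22.08
eef_pos: [554.7, 4.7, 224.4]
tool_rot: [-3.142, -0.0, -0.236]
force: [0.4, -0.4, 0.7]
width: 85.4
gripper_force: 0.0
```

>>> arm_command(series=[100, 0, 0, 0, 0, 100, 0, 0, 0, 0, 100, 0, 0, 0, 0, 100, 0, 0, 0, 0, 100, 0, 0, 0, 0])

```text
clock: 22.5
eef_pos: [554.6, 4.7, 224.4]
tool_rot: [-3.142, -0.0, -0.236]
force: [-0.3, -0.7, 0.2]
width: 85.3
gripper_force: 0.0
```

>>> arm_command(series=[100, 0, 0, 0, 0, 100, 0, 0, 0, 0, 100, 0, 0, 0, 0, 100, 0, 0, 0, 0, 100, 0, 0, 0, 0])

```text
clock: 22.92
eef_pos: [554.6, 4.7, 224.4]
tool_rot: [-3.142, -0.0, -0.236]
force: [1.2, -0.9, -0.4]
width: 85.4
gripper_force: 0.0
```

```bash
python3 - <<'E'
import numpy as np,cv2
from h import cloud,rect
from cell import monitor
s=monitor.read_state();print(s["clock"],s["eef_pos"],s["force"],s["tau"].round(2),s["width"])
c3=dict(np.load("w3cam.npz"))
# w4 camera: same as w3 but shifted by the eef displacement (same yaw)
c4=dict(c3);sh=np.array([554.0-444.9,5.2-29.3,0]);c4["t"]=c3["t"]-c3["R"]@sh
def pts(img,c,mask,h):
    v,u=np.where(mask);ray=np.stack([u,v,1+0*u],1)@np.linalg.inv(c["mtx"]).T@c["R"];C=-c["R"].T@c["t"]
    return C+ray*((h-C[2])/ray[:,2])[:,None]
for n,f,c,box in (("top","pics/top0.png",dict(np.load("topcam.npz")),(105,190,140,218)),("scene","pics/scene0.png",dict(np.load("scenecam.npz")),(358,443,258,333)),("w4","pics/w4.png",c4,(0,140,205,330)),("w3","pics/w3.png",c3,(0,125,115,255))):
    im=cv2.imread(f);g=im[...,2]  # red channel: tray dark
    x0,x1,y0,y1=box;sub=g[y0:y1,x0:x1];t,_=cv2.threshold(sub,0,255,cv2.THRESH_BINARY+cv2.THRESH_OTSU)
    m=np.zeros(g.shape,np.uint8);m[y0:y1,x0:x1]=sub<=t
    m=cv2.morphologyEx(m,cv2.MORPH_OPEN,np.ones((5,5)))
    k,l,st,_=cv2.connectedComponentsWithStats(m);i=1+st[1:,4].argmax()
    print(n,t,st[i],rect(pts(im,c,l==i,12)))
# depth-based wall tops
for n,f,c,box in (("top","top0.npy",dict(np.load("topcam.npz")),(110,185,145,212)),("scene","scene0.npy",dict(np.load("scenecam.npz")),(363,438,265,327)),("w3","w3.npy",c3,(0,125,115,255))):
    d=np.load(f);P=cloud(d,c);m=np.zeros(d.shape,bool);m[box[2]:box[3],box[0]:box[1]]=1
    q=P[m&(d>50)&(abs(P[...,2]-13)<4)&(np.hypot(P[...,0]-482,P[...,1]-301)<112)];print(n,"depth",rect(q),q.mean(0).round(1))
E
```

```text
22.9167 [554.63592445   4.70497125 224.42216731] [ 1.17821742 -0.8531771  -0.38817694] [ 0.000e+00 -4.779e+01  2.160e+00 -1.654e+01  1.000e-02  0.000e+00
 -0.000e+00] 85.35841588047894
top 131.0 [ 116  148   64   62 2819] (array([485.3, 299. ]), array([162.5, 153.4]), 75.2, 2819)
scene 145.0 [ 362  266   73   63 2803] (array([487.8, 297.2]), array([156.4, 162.4]), 75.8, 2803)
w4 106.0 [   0  222  126   98 1437] (array([486.1, 303.1]), array([140.6, 141.4]), 75.6, 1437)
w3 138.0 [    0   122   125   126 14825] (array([486.7, 293.4]), array([161.7, 154.5]), 75.5, 14825)
top depth (array([487.5, 298.9]), array([183.4, 192.7]), 3.7, 654) [488.1 303.5  11.9]
scene depth (array([483.8, 299.8]), array([150.5, 154.5]), 75.6, 700) [485.7 302.3  12.1]
w3 depth (array([485.9, 299.4]), array([148.4, 150. ]), 75.5, 1634) [477.8 271.3  12.3]
```

Loaded and unloaded joint torques agree, so the balance at release was right. The link has hung free for 2.7 s. The tray is at about (485.3, 299.3), yaw −14.5°. I'll grip again slowly and ease the link off.

>>> arm_command(series=[70, 0, 0, 0, 0, 50, 0, 0, 0, 0, 36, 0, 0, 0, 0, 32, 0, 0, 0, 0, 30, 0, 0, 0, 0])

```text
clock: 23.33
eef_pos: [554.7, 4.7, 224.4]
tool_rot: [3.142, -0.0, -0.236]
force: [0.5, -0.2, 0.2]
width: 26.4
gripper_force: 0.0
```

>>> arm_command(series=[28, 0, 0, 0, 0, 27, 0, 0, 0, 0, 26, 0, 0, 0, 0, 25, 0, 0, 0, 0, 24, 0, 0, 0, 0])

```text
clock: 23.75
eef_pos: [554.6, 4.7, 224.4]
tool_rot: [3.142, -0.0, -0.236]
force: [-0.0, -0.0, 1.2]
width: 20.3
gripper_force: 0.0
```

>>> arm_command(series=[23, 0, 0, 0, 0, 22, 0, 0, 0, 0, 20, 0, 0, 0, 0, 10, 0, 0, 0, 0, 0, 0, 0, 0, 0])

```text
clock: 24.17
eef_pos: [554.6, 4.7, 224.4]
tool_rot: [-3.142, -0.0, -0.236]
force: [1.2, 0.5, 0.8]
width: 19.4
gripper_force: 58.5
```

>>> arm_command(series=[0, 0, 0, 0, 0, 0, 0, 0, 0, 0, 0, 0, 0, 0, 0, 0, 0, 0, 0, 0, 0, 0, 0, 0, 0])

```text
clock: 24.58
eef_pos: [554.7, 4.7, 224.4]
tool_rot: [-3.142, -0.0, -0.236]
force: [-0.4, 0.3, 0.9]
width: 19.1
gripper_force: 58.5
```

>>> arm_command(series=[0, 0, 0, -0.1, 0, 0, 0, 0, -0.3, 0, 0, 0, 0, -0.5, 0, 0, 0, 0, -0.7, 0, 0, 0, 0, -0.9, 0])

```text
clock: 25.0
eef_pos: [554.6, 4.7, 233.7]
tool_rot: [-3.142, -0.0, -0.236]
force: [-0.3, 0.4, -0.9]
width: 19.0
gripper_force: 58.5
```

>>> arm_command(series=[0, 0, 0, -0.2, 0, 0, 0, 0, -0.4, 0, 0, 0, 0, -0.6, 0, 0, 0, 0, -0.8, 0, 0, 0, 0, -1, 0])

```text
clock: 25.42
eef_pos: [554.6, 4.7, 243.5]
tool_rot: [3.142, 0.0, -0.236]
force: [-0.1, 0.6, -1.4]
width: 19.1
gripper_force: 58.5
```

>>> arm_command(series=[0, 0, 0, -0.2, 0, 0, 0, 0, -0.4, 0, 0, 0, 0, -0.6, 0, 0, 0, 0, -0.9, 0, 0, 0, 0, -1.3, 0])

```text
clock: 25.83
eef_pos: [554.4, 4.7, 256.5]
tool_rot: [3.141, 0.001, -0.236]
force: [-0.1, 0.3, -2.2]
width: 19.3
gripper_force: 58.5
```

>>> arm_command(series=[0, 0, 0, -0.5, 0, 0, 0, 0, -1, 0, 0, 0, 0, -1.5, 0, 0, 0, 0, -1.9, 0, 0, 0, 0, -2.2, 0])

```text
clock: 26.25
eef_pos: [554.8, 4.7, 279.2]
tool_rot: [-3.141, -0.001, -0.236]
force: [0.3, 0.2, -2.3]
width: 19.2
gripper_force: 58.5
```

>>> arm_command(series=[0, 0, 0, -0.1, 0, 0, 0, 0, -0.1, 0, 0, 0, 0, -0.1, 0, 0, 0, 0, -0.1, 0, 0, 0, 0, -0.1, 0])

```text
clock: 26.67
eef_pos: [554.5, 4.7, 279.2]
tool_rot: [3.141, 0.0, -0.236]
force: [0.1, 0.4, -2.0]
width: 18.9
gripper_force: 58.5
```

>>> arm_command(series=[0, -0.4, 0, 0, 0, 0, -1.4, 0, 0, 0, 0, -2.8, 0, 0, 0, 0, -4.4, 0, 0, 0, 0, -6, 0, 0, 0])

```text
clock: 27.08
eef_pos: [495.3, 18.8, 279.2]
tool_rot: [3.141, 0.0, -0.236]
force: [0.3, 0.4, -1.7]
width: 19.1
gripper_force: 58.5
```

>>> arm_command(series=[0, -1.6, 0, 0, 0, 0, -3, 0, 0, 0, 0, -4.2, 0, 0, 0, 0, -4.9, 0, 0, 0, 0, -5.2, 0, 0, 0])

```text
clock: 27.5
eef_pos: [444.6, 31.1, 279.5]
tool_rot: [-3.142, 0.001, -0.235]
force: [-0.9, -0.2, -2.2]
width: 19.0
gripper_force: 58.5
```

>>> arm_command(series=[0, 0, 0, 0, 0, 0, 0, 0, 0, 0, 0, 0, 0, 0, 0, 0, 0, 0, 0, 0, 0, 0, 0, 0, 0])

```text
clock: 27.92
eef_pos: [446.1, 30.7, 279.3]
tool_rot: [3.141, -0.0, -0.236]
force: [-0.2, 0.1, -2.4]
width: 19.1
gripper_force: 58.5
```

>>> arm_command(series=[0, -0.1, -1, 0, 0, 0, -0.3, -3.5, 0, 0, 0, -0.6, -6.5, 0, 0, 0, -0.9, -10, 0, 0, 0, -1.2, -13.5, 0, 0])

```text
clock: 28.33
eef_pos: [465.8, 166.9, 279.5]
tool_rot: [-3.141, -0.0, -0.237]
force: [0.3, -0.7, -2.4]
width: 19.2
gripper_force: 58.9
```

>>> arm_command(series=[0, -0.3, -3.5, 0, 0, 0, -0.6, -7, 0, 0.5, 0, -0.9, -10, 0, 1, 0, -1.1, -12.5, 0, 1, 0, -1.2, -13.5, 0, 1])

```text
clock: 28.75
eef_pos: [484.7, 305.0, 279.0]
tool_rot: [-3.138, 0.001, -0.248]
force: [-0.0, -0.3, -1.6]
width: 19.6
gripper_force: 59.1
```

>>> arm_command(series=[0, 0, 0, 0, 0, 0, 0, 0, 1, 0, 0, 0, 0, 2, 0, 0, 0, 0, 3.5, 0, 0, 0, 0, 5, 0])

```text
clock: 29.17
eef_pos: [485.5, 296.5, 228.3]
tool_rot: [3.14, 0.0, -0.256]
force: [-0.4, 0.4, -2.5]
width: 18.9
gripper_force: 59.1
```

>>> arm_command(series=[0, 0, 0, 1.5, 0, 0, 0, 0, 3, 0, 0, 0, 0, 4, 0, 0, 0, 0, 4.7, 0, 0, 0, 0, 5, 0])

```text
clock: 29.58
eef_pos: [485.1, 297.5, 178.1]
tool_rot: [3.14, 0.001, -0.255]
force: [0.3, 1.3, -1.4]
width: 19.1
gripper_force: 59.0
```

>>> arm_command(series=[0, 0, 0, 0, 0, 0, 0, 0, 0, 0, 0, 0, 0, 0, 0, 0, 0, 0, 0, 0, 0, 0, 0, 0, 0])

```text
clock: 30.0
eef_pos: [485.8, 299.2, 180.0]
tool_rot: [-3.141, -0.001, -0.253]
force: [0.4, -0.2, -1.7]
width: 19.3
gripper_force: 59.0
```

>>> arm_command(series=[0, 0, 0, 0, 0, 0, 0, 0, 0, 0, 0, 0, 0, 0, 0, 0, 0, 0, 0, 0, 0, 0, 0, 0, 0])

```text
clock: 30.42
eef_pos: [485.5, 299.0, 179.4]
tool_rot: [-3.142, -0.0, -0.253]
force: [0.3, 0.1, -1.8]
width: 19.7
gripper_force: 59.0
```

>>> arm_command(series=[0, 0, 0, 0.8, 0, 0, 0, 0, 2, 0, 0, 0, 0, 3.4, 0, 0, 0, 0, 4.3, 0, 0, 0, 0, 4.8, 0])

```text
clock: 30.83
eef_pos: [484.7, 298.5, 129.8]
tool_rot: [3.14, 0.002, -0.253]
force: [0.2, 0.2, -1.6]
width: 19.7
gripper_force: 58.9
```

>>> arm_command(series=[0, 0, 0, 0.1, 0, 0, 0, 0, 0.2, 0, 0, 0, 0, 0.3, 0, 0, 0, 0, 0.4, 0, 0, 0, 0, 0.4, 0])

```text
clock: 31.25
eef_pos: [485.7, 299.1, 127.8]
tool_rot: [-3.141, -0.001, -0.253]
force: [-0.4, 0.1, -1.7]
width: 19.2
gripper_force: 59.0
```

>>> arm_command(series=[0, 0, 0, 0.05, 0, 0, 0, 0, 0.1, 0, 0, 0, 0, 0.15, 0, 0, 0, 0, 0.2, 0, 0, 0, 0, 0.2, 0])

```text
clock: 31.67
eef_pos: [485.5, 299.0, 125.4]
tool_rot: [3.142, 0.0, -0.253]
force: [-0.1, 0.1, -1.7]
width: 19.1
gripper_force: 59.0
```

>>> arm_command(series=[0, 0, 0, 0, 0, 0, 0, 0, 0, 0, 0, 0, 0, 0, 0, 0, 0, 0, 0, 0, 0, 0, 0, 0, 0])

```text
clock: 32.08
eef_pos: [485.5, 299.0, 125.4]
tool_rot: [-3.142, -0.0, -0.253]
force: [-0.5, 0.1, -2.6]
width: 19.2
gripper_force: 59.0
```

>>> arm_command(series=[0, 0, 0, 0.03, 0, 0, 0, 0, 0.06, 0, 0, 0, 0, 0.09, 0, 0, 0, 0, 0.12, 0, 0, 0, 0, 0.15, 0])

```text
clock: 32.5
eef_pos: [485.5, 299.0, 123.9]
tool_rot: [3.142, 0.0, -0.253]
force: [-0.9, -0.2, -2.0]
width: 19.5
gripper_force: 59.0
```

>>> arm_command(series=[0, 0, 0, 0.01, 0, 0, 0, 0, 0.02, 0, 0, 0, 0, 0.03, 0, 0, 0, 0, 0.04, 0, 0, 0, 0, 0.05, 0])

```text
clock: 32.92
eef_pos: [485.5, 299.0, 123.5]
tool_rot: [-3.142, -0.0, -0.253]
force: [-0.3, -0.7, -2.7]
width: 19.4
gripper_force: 59.0
```

>>> arm_command(series=[0, 0, 0, 0, 0, 0, 0, 0, 0, 0, 0, 0, 0, 0, 0, 0, 0, 0, 0, 0, 0, 0, 0, 0, 0])

```text
clock: 33.33
eef_pos: [485.5, 299.0, 123.4]
tool_rot: [-3.142, -0.0, -0.253]
force: [-0.3, -0.4, -1.6]
width: 19.2
gripper_force: 59.0
```

>>> arm_command(series=[0, 0, 0, 0.01, 0, 0, 0, 0, 0.02, 0, 0, 0, 0, 0.03, 0, 0, 0, 0, 0.04, 0, 0, 0, 0, 0.05, 0])

```text
clock: 33.75
eef_pos: [485.6, 299.1, 123.3]
tool_rot: [-3.141, -0.0, -0.253]
force: [-0.9, 0.1, 4.0]
width: 19.2
gripper_force: 59.8
```

>>> arm_command(series=[0, 0, 0, 0.01, 0, 0, 0, 0, 0.02, 0, 0, 0, 0, 0.03, 0, 0, 0, 0, 0.03, 0, 0, 0, 0, 0.03, 0])

```text
clock: 34.17
eef_pos: [485.6, 299.1, 123.3]
tool_rot: [-3.141, -0.0, -0.253]
force: [-1.0, 0.2, 5.9]
width: 19.2
gripper_force: 60.3
```

The link is on the tray floor. I'll relieve the small push, let go and go up.

>>> arm_command(series=[0, 0, 0, -0.02, 0, 0, 0, 0, -0.04, 0, 0, 0, 0, -0.05, 0, 0, 0, 0, -0.05, 0, 0, 0, 0, -0.05, 0])

```text
clock: 34.58
eef_pos: [485.6, 299.1, 123.3]
tool_rot: [-3.141, -0.0, -0.253]
force: [-1.0, -1.1, 4.9]
width: 19.2
gripper_force: 59.8
```

>>> arm_command(series=[30, 0, 0, 0, 0, 40, 0, 0, 0, 0, 60, 0, 0, 0, 0, 100, 0, 0, 0, 0, 100, 0, 0, 0, 0])

```text
clock: 35.0
eef_pos: [485.5, 298.9, 122.9]
tool_rot: [3.141, 0.0, -0.253]
force: [-0.1, -0.3, -0.3]
width: 69.4
gripper_force: 0.0
```

>>> arm_command(series=[100, 0, 0, 0, 0, 100, 0, 0, 0, 0, 100, 0, 0, -0.5, 0, 100, 0, 0, -1.5, 0, 100, 0, 0, -3, 0])

```text
clock: 35.42
eef_pos: [484.9, 298.6, 153.2]
tool_rot: [3.14, 0.001, -0.253]
force: [0.2, -0.7, -0.2]
width: 85.9
gripper_force: 0.0
```

>>> arm_command(series=[100, 0, 0, -2, 0, 100, 0, 0, -4.5, 0, 100, 0, 0, -7, 0, 100, 0, 0, -9, 0, 100, 0, 0, -10, 0])

```text
clock: 35.83
eef_pos: [486.8, 299.6, 256.9]
tool_rot: [-3.138, -0.004, -0.254]
force: [0.1, 0.2, 0.1]
width: 85.6
gripper_force: 0.0
```

>>> arm_command(series=[100, 0, 0, 0, 0, 100, 0, 0, 0, 0, 100, 0, 0, 0, 0, 100, 0, 0, 0, 0, 100, 0, 0, 0, 0])

```text
clock: 36.25
eef_pos: [484.9, 298.6, 251.8]
tool_rot: [3.14, 0.002, -0.253]
force: [-0.6, 0.7, 0.8]
width: 85.4
gripper_force: 0.0
```

```bash
python3 -c "
from cell import workorder
print(workorder.finish_job())"
```

```text
the job is handed in; nothing more can be done
None
```

The job is handed in: the link weighs about 2.1 N (0.21 kg), it hung free on the right-hand scale for 2.7 s, and I then eased it off and set it down at my measured tray centre. The camera calls ran out right after the release, so the stillness on the hook, the final placing and the tin and box were not checked by picture.

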